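# Take the lift-off lid from the vial cool box and stand it in the lid stand

## Robot

A 6-joint arm with a two-finger parallel gripper is mounted at the origin on the work surface; the furniture and walls round the work are solid. World frame = base frame: x ahead of the robot, y to its left, z up, the work surface at z = 0. Lengths are in mm, angles in rad, forces in N, time in s.
With the tool pointing down it reaches from about 275 to 750 mm from the base axis. Payload 10.2 kg.
Tool frame: the origin (TCP) lies at the centre of the arm's flange, where the gripper is bolted on; the fingertips stand 173 mm ahead of it and the grasp point (between the pads) lies 155 mm ahead of it; z points along the fingers, y is the line along which they close (so a half turn about z gives the same grasp; the last joint's range is limited). The gripper opens to 85 mm and grips with 20 to 120 N. Pads are 22 mm wide; open, the fingers measure 114 mm over their backs; the gripper's body (76 mm by 85 mm) begins 54 mm behind the grasp point. The pads swing forward as they close: fully open they stand 13 mm farther back than shut.
Start: joints at [-1.532, 0.313, 1.498, -0, 1.331, -0.223], TCP at [135.867, -507.122, 404.694] pointing down, gripper open.
Joint ranges: [-2.94, 2.94], [-0.97, 2.17], [0.19, 2.56], [-1.23, 4.37], [0.02, 3.11], [-2.88, 2.88]. Speed limits (rad/s): [2.39, 2.39, 3.01, 3.14, 3.14, 3.14].

## Interface

Orientations are given as a unit quaternion [w, x, y, z].
In Python, from rig import status, capture, camera_info, ticket gives the robot as it stands.
- The arm moves only by the shell command python3 -m crank 'ROWS' [FORCE]. ROWS is JSON, a list of rows, each a list of 7 numbers: the shift along the tool's x, y, z as a fraction of full scale, then the turn, a rotation vector about the tool's x, y, z as a fraction of full scale, then the closure, from 0 (fully open) to 1 (shut). A call has 1 to 12 rows; each row is the pose to reach, as a shift and turn from the pose commanded when the call began, along the tool's axes at that moment; what a row does not reach only later rows make up. Full scale, the value 1, is 0.1 m for a shift and 45 degrees for a turn. A row lasts 1/10 s, in which the tool goes at most 50 mm and 8.59 degrees, less where a joint would pass 70% of its speed; a pose out of reach is approached as far as the arm can. A call with a number of a shift or a turn outside -1 to 1 is refused whole. A call with a gripper value outside its range is refused whole. The fingers move at their own pace and stop on an object; FORCE is the grip in N (left out, the last holds). Time passes only in rows, so rows that repeat a pose let the fingers close. It gives the time, the measured TCP pose, the force, the opening and the grip force at its end, in the units of the state.
- status.sense(): the state, without advancing time (a new reading comes with each control period).
- capture(name): name is "scene" or "top" or "wrist"; returns (picture, depth): 400x640x3 uint8, red, green, blue; 400x640 float32, mm along the optical axis (not along the pixel's ray), 0 where there is no reading.
- camera_info(name): a dict with "K" (3x3 intrinsics, pixels), "camera_from_world" (4x4, takes a point from world to camera coordinates). Camera axes: x right, y up, looking along -z (the intrinsics and any distortion apply to the point x, -y, -z); pixel columns grow to the right and rows downward; lengths in mm; the calibration is good to about 2 mm. A picture is of the moment at which its call begins: read the wrist's pose just before it. camera_info takes no time and is no camera call; for the wrist camera it gives the pose at the moment of the call.
- ticket.finish_job(): hands the job in; it is judged then, once.
The state is a dict: "time_s": time; "joints": joint angles; "dq": joint speeds; "tau": joint torques, N m; "eef_pos": TCP position; "ee_rot": TCP orientation; "force": force on the tool from outside, world axes, zero at the start; "wrist_torque": the same for the moment, N m; "grip_width": opening from 0.0 (shut) to 1.0 (fully open); "grip_force": force on a finger pad.
Only numpy, scipy, OpenCV 4.12 (cv2) and the standard library are available. Lean on these libraries where they do the work, as an engineer would, in place of code of your own. Each camera call takes 0.05 s, during which the arm holds its last target. There are 200 camera calls.

## Task

Open the grey vial cool box: swing its hinged lid up to vertical by the bar handle, and only then lift it straight up so that its hinge pins leave their sockets. Carry the lid over to the steel lid stand and set it down on its hinge edge in the slot, handle up, fully down, upright and about centred, and let go. Do not let the lid drop, and leave the timer, the tape roll and the loose vial where they are.

Things in the scene. Friction and masses are not known exactly. Their poses are not given: they have to be found in the camera images.
- cooler: Grey insulated box, fixed, 150 (x) x 204 (y) x 75 mm (z), open-topped, vials inside below the rim. Origin: centre of its underside; z up, -x its front, +x its hinge side. Walls 12 to 20 mm. It and the stand swap places between starts.
- hinge_axis (a point): Middle of the box's hinge axis: 70 mm to +x of the box's origin, 80 mm above the table; the axis runs along the box's y. On it at y = +-91 to +-100 mm stand two steel brackets, 88 mm high, each a keyhole socket open upwards: bore 12.4 mm, throat 7.5 mm.
- stop (a point): Middle between the tops of two 16 mm wide stop posts behind the hinge (box y = +-50 mm, 115 mm above the table, front faces 10 mm behind the hinge axis). They stop the lid some 5 to 10 degrees beyond vertical, where it stays leaning if let go; short of vertical it falls shut.
- lid: Loose white lid, about 0.25 kg: plate 153 x 176 x 10 mm with bar handle, closed at the start. Origin: on its hinge axis at mid-thickness, midway between its pins. x runs from hinge edge to handle (closed: the box's -x; upright: up), z out of its upper face. Plate from x = -5 (rounded hinge edge) to +148 mm, y = +-88 mm.
- lid_pin (a point): Middle of one of the lid's two hinge pins (at lid y = +-95 mm, ends at +-104): flat-sided, 5 mm thick, 11 mm along the lid's x, with 1 to 2 mm play in its socket. It comes out straight up only with the lid within about 20 degrees of vertical; 20 mm of lift clears the brackets, 50 mm the stop posts.
- lid_bar (a point): Middle of the lid's bar handle: round bar 10 mm thick, 110 mm long along the lid's y, in the plate's plane, 188 mm from the hinge axis, 40 mm beyond the plate's edge, open between. Closed, it hangs free 80 mm above the table, 38 mm before the box. Pinched across with fingers down, it turns between them as the lid swings: the gripper need not turn.
- stand: Steel lid stand, fixed; base 100 (x) x 140 (y) x 8 mm. Origin: centre of its underside, z up. Slot along its y, open at both ends: 16 mm wide (x = +-8), floor at z = 8 mm, sides straight to z = 60 mm, then flared to 38 mm wide at z = 82 mm. With the lid home, the lid's origin is 13 mm and its bar 201 mm above the table. Let go, it leans a few degrees to either side.
- timer: Loose white wedge timer, 38 x 72 x 52 mm, origin at the centre of its underside. To be left alone.
- tape: Loose roll of paper tape lying flat, 58 mm across, 26 mm high, origin at the centre of its underside. To be left alone.
- vial: Loose small glass vial standing on the table, 21 mm across, 40 mm high, origin at the centre of its underside. To be left alone.
Things that resemble listed ones, but are neither listed nor needed, are in the scene too. What is shaped like the stand but green is not meant.

How it is judged (in metres and radians):
On the way, in this order (a step that is already met when the one before it is completed fails the run):
1. the lid is swung up to within 20 degrees of vertical, its pins still in their sockets (angle between lid's own x axis and vertical below 0.35 rad and distance between lid and hinge_axis below 0.012 m), for 0.1 s.
2. the lid is lifted off, at least 25 mm up, still within 20 degrees of vertical and over its hinge (angle between lid's own x axis and vertical below 0.35 rad and z of lid in the frame of hinge_axis above 0.025 m and horizontal distance between lid and hinge_axis below 0.04 m).
At the end, for the whole second after the job is handed in: The lid stands on its hinge edge in the slot of the stand, handle up: its origin less than 20 mm above the table, within 12 mm of the slot's middle plane and within 40 mm of its middle lengthwise, leaning less than 12 degrees, at rest and let go (height (world z) of lid below 0.02 m and x of lid in the frame of stand between -0.012 and 0.012 m and y of lid in the frame of stand between -0.04 and 0.04 m and angle between lid's own x axis and vertical below 0.22 rad and linear speed of lid below 0.02 m/s and angular speed of lid below 0.1 rad/s and contact force between lid and the fingers below 0.2 N); the robot touches nothing.
It fails at once if the timer, tape roll or vial is moved by more than 25 mm (distance of any of timer, tape, vial from where it was at the start of the episode above 0.025 m).
It fails at once if the lid is dropped: it moves faster than 0.6 m/s at its hinge edge with nothing holding it (linear speed of lid above 0.6 m/s and contact force between lid and the fingers below 0.1 N and contact force between lid and the arm below 0.1 N).
It also fails if it takes over 61 s, if anything falls off the work surface, if the arm or the gripper's body presses on something with over 40 N, if the wrist force passes 120 N, or if a joint passes its speed limit or range.

## Working session

There is one attempt and no reset: what is moved stays moved. The work goes in short steps, Python scripts to look and compute and a shell command to move; the robot and the scene stay as the last step left them, time stands still between calls to the robot, and variables do not carry over. Pictures are saved under pics/ and viewed, at most 10 in all, crops included, and the job is handed in when it is done.

```bash
mkdir -p pics
cat > h.py <<'E'
import numpy as np, cv2
from rig import status, capture, camera_info, ticket
from scipy.spatial.transform import Rotation as R
def cloud(name):
    ci=camera_info(name); im,d=capture(name)
    K=np.array(ci["K"]); T=np.linalg.inv(np.array(ci["camera_from_world"]))
    v,u=np.mgrid[0:400,0:640]
    x=(u-K[0,2])/K[0,0]*d; y=(v-K[1,2])/K[1,1]*d
    P=np.stack([x,-y,-d,np.ones_like(d)],-1)@T.T
    P=P[...,:3]; P[d==0]=np.nan
    return im,d,P
E
python3 - <<'E'
from h import *
for n in ("scene","top"):
    ci=camera_info(n); print(n,{k:(np.round(v,3).tolist() if k in("K","camera_from_world") else v) for k,v in ci.items()})
    im,d,P=cloud(n); np.savez(f"{n}.npz",im=im,P=P); cv2.imwrite(f"pics/{n}0.png",im[...,::-1])
print(status.sense())
E
```

```text
scene {'K': [[371.7, 0.0, 316.467], [0.0, 371.7, 205.077], [0.0, 0.0, 1.0]], 'camera_from_world': [[-0.578, -0.816, -0.024, 237.02], [0.42, -0.323, 0.848, -280.699], [-0.7, 0.48, 0.529, -669.633], [0.0, 0.0, 0.0, 1.0]]}
top {'K': [[422.28, 0.0, 324.845], [0.0, 422.28, 191.407], [0.0, 0.0, 1.0]], 'camera_from_world': [[0.001, -0.999, -0.032, 25.758], [1.0, -0.0, 0.019, -412.011], [-0.019, -0.032, 0.999, -1214.32], [0.0, 0.0, 0.0, 1.0]]}
{'time_s': 0.1, 'joints': array([-1.53240343e+00,  3.13398747e-01,  1.49835184e+00, -1.38809298e-05,
        1.33102615e+00, -2.23417055e-01]), 'dq': array([ 0.00020621, -0.0018518 , -0.00168545, -0.00051081,  0.00120849,
       -0.00026657]), 'tau': array([ 4.61881587e-03, -4.12894320e+01, -2.60141730e+01, -1.05458885e-04,
        3.06590722e-03, -8.76433774e-06]), 'eef_pos': array([ 135.862573  , -507.0818472 ,  404.19327548]), 'ee_rot': array([-5.90128637e-04,  9.91443783e-01,  1.30533044e-01,  4.79804216e-05]), 'force': array([ 0.37933214,  0.10591592, -0.1355058 ]), 'wrist_torque': array([ 0.05726525, -0.01445708, -0.0652009 ]), 'grip_force': 0.0, 'grip_width': 1.0001561411542332}
```

View pics/top0.png

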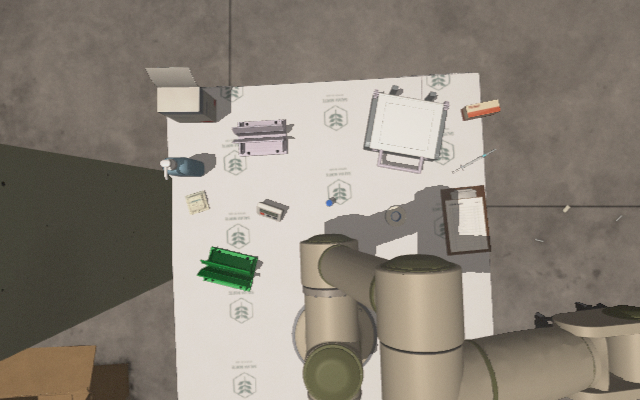

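View pics/scene0.png

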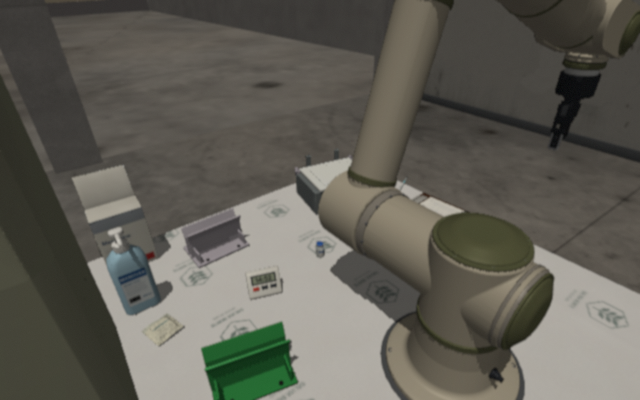

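Top view: the grey box with its white lid is at (407,125), with the bar handle at (400,162). The steel stand is at (263,138), the timer at (271,210), the vial at (330,202) and the tape at (395,214). Lookalikes are the green stand at (229,268) and the open carton at (182,100), and neither is meant. I choose the box at (407,125), which has the bar and posts, and the steel stand at (263,138).

Run:
```python
from h import *
z=np.load("top.npz"); im,P=z["im"],z["P"]
a=cv2.resize(im[75:180,355:460],(600,600),interpolation=cv2.INTER_CUBIC)
b=cv2.resize(im[110:165,225:300],(600,440),interpolation=cv2.INTER_CUBIC)
c=np.zeros((600,1200,3),np.uint8); c[:,:600]=a; c[:440,600:]=b
cv2.imwrite("pics/crop.png",cv2.resize(c,(800,400))[...,::-1])
def rect(m,lab):
    q=P[m]; r=cv2.minAreaRect(q[:,:2].astype(np.float32)); print(lab,len(q),np.round(r[0],1),np.round(r[1],1),round(r[2],2),"zmed",np.median(q[:,2]).round(1))
    return q
w=np.zeros((400,640),bool)
def win(v0,v1,u0,u1): m=w.copy(); m[v0:v1,u0:u1]=1; return m
L=win(75,180,355,460)
Z=P[...,2]
print("table",np.nanmedian(Z[win(170,200,280,320)]))
print(np.histogram(Z[L][np.isfinite(Z[L])],bins=np.arange(-10,150,5)))
rect(L&(Z>70)&(Z<95),"lid+"); rect(L&(Z>100),"posts")
S=win(110,165,225,300)
print(np.histogram(Z[S][np.isfinite(Z[S])],bins=np.arange(-10,100,5)))
rect(S&(Z>4),"stand"); rect(S&(Z>55),"standtop")
for n,W in dict(timer=win(195,225,252,292),vial=win(190,212,318,345),tape=win(203,225,383,405)).items(): rect(W&(Z>8),n)
# bar
B=win(148,175,370,430)
q=P[B&(Z>65)]; print("bar rows"); 
for u in range(372,428,4):
    vv=[v for v in range(145,178) if Z[v,u]>60]; print(u,vv[:1],vv[-1:],np.round(P[vv[-1],u],0) if vv else '')
```

```text
table -0.4104259058524349
(array([  83, 2531, 3089,  214,   20,   14,   14,   15,   12,   19,   14,
         31,   25,   16,   10,   19,  214,  318, 1262, 2574,  205,    8,
          9,    8,   26,   32,    0,    0,    0,    0,    0]), array([-10,  -5,   0,   5,  10,  15,  20,  25,  30,  35,  40,  45,  50,
        55,  60,  65,  70,  75,  80,  85,  90,  95, 100, 105, 110, 115,
       120, 125, 130, 135, 140, 145]))
lid+ 4573 [ 572.5 -192.3] [205.2 211. ] 80.12 zmed 85.8
posts 75 [ 673.5 -209.6] [115.5  12.1] 79.79 zmed 114.5
(array([  87, 1300, 1055,  643,  257,   22,   24,   20,   43,   44,   19,
         12,   17,   29,   79,   84,   94,  105,  149,   22,    0]), array([-10,  -5,   0,   5,  10,  15,  20,  25,  30,  35,  40,  45,  50,
        55,  60,  65,  70,  75,  80,  85,  90,  95]))
stand 1745 [572.  206.2] [154.5 210.7] 0.15 zmed 11.6
standtop 562 [568.8 209.3] [ 46.2 140. ] 3.72 zmed 74.5
timer 339 [360.9 181. ] [71.3 54.2] 74.23 zmed 42.9
vial 45 [378.8  14.8] [19.9 17. ] 89.68 zmed 39.0
tape 273 [ 344.9 -171.5] [53.7 51.2] 89.63 zmed 25.0
bar rows
372 [145] [148] [ 527. -104.   83.]
376 [145] [149] [ 525. -115.   83.]
380 [145] [166] [ 479. -125.   84.]
384 [145] [167] [ 476. -136.   81.]
388 [145] [168] [ 474. -147.   81.]
392 [145] [168] [ 473. -157.   85.]
396 [145] [169] [ 471. -168.   83.]
400 [145] [170] [ 468. -179.   83.]
404 [145] [170] [ 468. -189.   86.]
408 [145] [171] [ 465. -200.   85.]
412 [145] [172] [ 463. -211.   83.]
416 [145] [172] [ 463. -221.   83.]
420 [145] [172] [ 462. -232.   86.]
424 [145] [157] [ 503. -242.   85.]
```

View pics/crop.png

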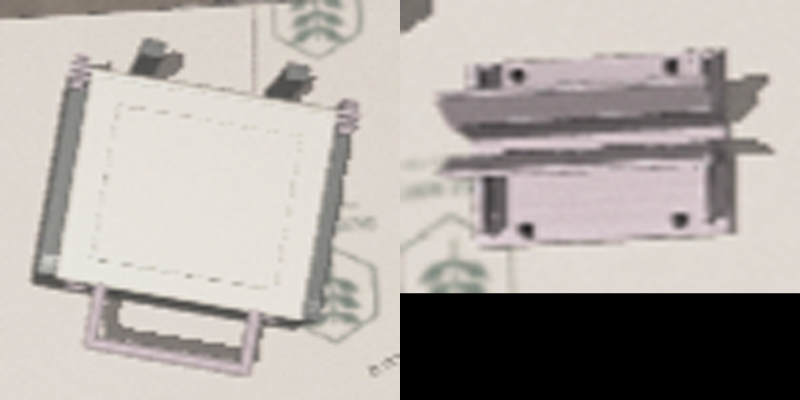

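The crop confirms the choice: a hinged white lid with its bar handle at about (400,162) in the top view and two posts behind it, plus a steel slot stand. Next I refine the poses and set up a helper that converts targets into rows.

```bash
cat >> h.py <<'E'
def go(xyz, boxyaw_deg, lead=0):
    """shift/turn in crank units from present pose to TCP xyz, tool down, tool y along (cos,sin)yaw"""
    s=status.sense(); q=s["ee_rot"]; A=R.from_quat([q[1],q[2],q[3],q[0]])
    a=np.radians(boxyaw_deg); y=np.array([np.cos(a),np.sin(a),0]); zz=np.array([0,0,-1.]); x=np.cross(y,zz)
    B=R.from_matrix(np.stack([x,y,zz],1))
    sh=A.inv().apply(np.array(xyz)-s["eef_pos"])/100; tr=(A.inv()*B).as_rotvec()/(np.pi/4)
    print("t",round(s["time_s"],2),"pos",s["eef_pos"].round(1),"F",s["force"].round(1),"w",round(s["grip_width"],3),"gf",round(s["grip_force"],1),"| shift",sh.round(3),"turn",tr.round(3))
E
python3 - <<'E'
from h import *
z=np.load("top.npz"); im,P=z["im"],z["P"]; Z=P[...,2]
def fr(c,deg): a=np.radians(deg); d=P[...,:2]-c; return d@[np.cos(a),np.sin(a)], d@[-np.sin(a),np.cos(a)]
c=np.array([580,-194.])
X,Y=fr(c,-10)
m=(Z>65)&(Z<95)&(X<-100)&(X>-135)&(abs(Y)<42)
q=P[m]; vx,vy,x0,y0=cv2.fitLine(q[:,:2].astype(np.float32),cv2.DIST_HUBER,0,.01,.01).ravel(); print("bar",len(q),x0,y0,np.degrees(np.arctan2(vy,vx))%180-90, "range X",np.percentile(X[m],[2,50,98]))
m2=(Z>65)&(Z<95)&(X<-112)&(X>-135)&(abs(Y)<90); print("bar ends Y",Y[m2].min(),Y[m2].max())
m=(Z>65)&(Z<95)&(abs(Y)<80)&(X>-90)&(X<90)
for y in(-70,-40,0,40,70):
    k=m&(abs(Y-y)<8); print("plate X",y,np.percentile(X[k],[.5,99.5]).round(1))
for x in(-60,-20,20,50):
    k=(Z>65)&(Z<95)&(abs(X-x)<8)&(abs(Y)<150);print("box Y",x,np.percentile(Y[k],[.5,99.5]).round(1)); k&=Z>82;print("  lid Y",np.percentile(Y[k],[.5,99.5]).round(1))
k=(Z>108)&(Z<120)&(abs(X-95)<30)&(abs(Y)<80)
for s in(-1,1): kk=k&(Y*s>0); print("post",X[kk].min().round(1),X[kk].max().round(1),Y[kk].mean().round(1))
c=np.array([569,209.]); X,Y=fr(c,3.7)
for y in(-60,-30,0,30,60):
    k=(abs(Y-y)<8)
    for s in(-1,1):
        kk=k&(Z>72)&(Z<90)&(X*s>0)&(abs(X)<40); print("st",y,s,np.percentile(X[kk],[2,50,98]).round(1),end=" ")
    kk=k&(Z>4)&(Z<14)&(abs(X)<70);print("base",np.percentile(X[kk],[1,99]).round(1))
kk=(Z>60)&(abs(X)<25)&(abs(Y)<100);print("Y",np.percentile(Y[kk],[.5,99.5]))
go((472,-179,400),-10)
E
```

```text
bar 118 472.96744 -175.23097 -10.274986 range X [-112.94093287 -108.67335709 -103.41505975]
bar ends Y -55.72941277723284 58.053420308073136
plate X -70 [-67.9  82.6]
plate X -40 [-67.8  89.7]
plate X 0 [-67.8  82.9]
plate X 40 [-67.7  85.5]
plate X 70 [-67.6  82.8]
box Y -60 [-99.  101.9]
  lid Y [-85.4  88. ]
box Y -20 [-99.7 102.4]
  lid Y [-84.5  87.4]
box Y 20 [-99.1 101.7]
  lid Y [-85.4  87.8]
box Y 50 [-99.7 101.6]
  lid Y [-85.8  87.9]
post 89.6 100.6 -48.5
post 89.0 101.0 50.9
st -60 -1 [-23.2 -20.1 -15.6] st -60 1 [11.5 16.4 21.2] base [-64.1  58.6]
st -30 -1 [-23.2 -20.1 -14.9] st -30 1 [13.2 17.1 20.2] base [-53.1  48.9]
st 0 -1 [-21.3 -18.8 -14.6] st 0 1 [12.7 16.8 20.1] base [-49.   53.4]
st 30 -1 [-22.5 -19.1 -15. ] st 30 1 [14.5 17.1 22.7] base [-50.   49.2]
st 60 -1 [-22.6 -19.8 -16.2] st 60 1 [14.  17.9 21.6] base [-50.   51.9]
Y [-69.07958857  69.17154857]
t 0.1 pos [ 135.9 -507.1  404.2] F [ 0.4  0.1 -0.1] w 1.0 gf 0.0 | shift [ 4.096 -2.299  0.046] turn [-1.000e-03 -1.000e-03 -1.444e+00]
```

```bash
for i in 1; do
python3 -m crank '[[0.3,-0.17,0,0,0,0,0.3],[0.65,-0.38,0,0,0,0,0.6],[1,-0.57,0,0,0,0,0.62]]' 30 >/dev/null
python3 -m crank '[[0.35,-0.2,0,0,0,0,0.62],[0.7,-0.4,0,0,0,0,0.62],[1,-0.57,0,0,0,0,0.62]]' >/dev/null
python3 -m crank '[[0.35,-0.2,0,0,0,0,0.62],[0.7,-0.4,0,0,0,0,0.62],[1,-0.57,0,0,0,0,0.62]]' >/dev/null
python3 -m crank '[[0.2,-0.1,0,0,0,-0.18,0.62],[0.4,-0.2,0,0,0,-0.36,0.62],[0.6,-0.3,0,0,0,-0.54,0.62],[0.8,-0.4,0,0,0,-0.72,0.62],[0.9,-0.5,0,0,0,-0.9,0.62],[0.9,-0.5,0,0,0,-0.9,0.62]]'
done; python3 -c "
from h import *
go((473.6,-174,330),-10.15)
im,d,P=cloud('wrist'); np.savez('w.npz',im=im,P=P); cv2.imwrite('pics/w1.png',im[...,::-1])"
```

```text
time_s: 1.6
eef_pos: [455.9, -191.6, 404.4]
ee_rot: [-0.0, 0.884, 0.467, -0.0]
force: [-0.2, 0.7, -0.7]
grip_width: 0.382
grip_force: 0.0
t 1.6 pos [ 455.9 -191.6  404.4] F [-0.2  0.7 -0.7] w 0.382 gf 0.0 | shift [0.245 0.047 0.744] turn [-0.001 -0.001 -0.537]
```

View pics/w1.png

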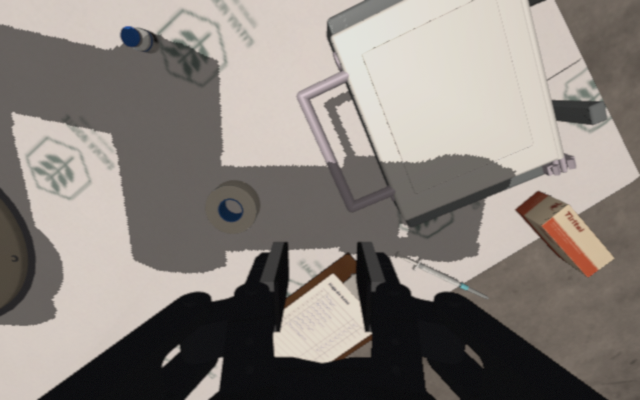

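The wrist view shows the bar running from (305,92) to (352,205), with the lid at (450,110) and the tape at (232,208). I check the bar position against this cloud.

```bash
python3 - <<'E'
from h import *
z=np.load("w.npz"); P=z["P"]; Z=P[...,2]
a=np.radians(-10.15); d=P[...,:2]-[473.6,-174.]; X=d@[np.cos(a),np.sin(a)]; Y=d@[-np.sin(a),np.cos(a)]
for y in(-35,0,35):
    m=(Z>70)&(Z<95)&(abs(X)<25)&(abs(Y-y)<8); print(y,m.sum(),np.percentile(X[m],[1,50,99]).round(1),np.percentile(Z[m],[50,99]).round(1))
m=(Z>70)&(Z<95)&(abs(X)<8)&(abs(Y)<90); print("ends",np.percentile(Y[m],[.2,99.8]))
m=(Z>70)&(abs(Y)<40)&(X>25)&(X<60); print("plate edge",X[m].min())
E
python3 -m crank '[[0.06,0.01,0,0,0,-0.13,0.62],[0.12,0.02,0.1,0,0,-0.27,0.62],[0.18,0.03,0.2,0,0,-0.4,0.62],[0.24,0.05,0.4,0,0,-0.54,0.62],[0.24,0.05,0.4,0,0,-0.54,0.62]]' >/dev/null
python3 -c "
from h import *
go((473.6,-174,235),-10.15)"
```

```text
-35 177 [-4.1  1.   5.5] [84.  86.1]
0 196 [-4.2  0.8  5.4] [84.1 86.1]
35 222 [-4.3  0.8  5.4] [84.2 86.3]
ends [-59.93704148  58.49162754]
plate edge 25.00324107905252
t 2.15 pos [ 472.6 -176.   362.6] F [-0.1  0.5  0.7] w 0.383 gf 0.0 | shift [0.02  0.011 1.276] turn [-0.005 -0.002 -0.005]
```

```bash
python3 -m crank '[[0.01,0.01,0.3,0,0,0,0.62],[0.02,0.02,0.6,0,0,0,0.62],[0.02,0.02,0.9,0,0,0,0.62],[0.02,0.02,0.9,0,0,0,0.62]]' >/dev/null
python3 -m crank '[[0,0,0.13,0,0,0,0.62],[0,0,0.26,0,0,0,0.62],[0,0,0.38,0,0,0,0.62],[0,0,0.38,0,0,0,0.62],[0,0,0.38,0,0,0,0.9],[0,0,0.38,0,0,0,1],[0,0,0.38,0,0,0,1],[0,0,0.38,0,0,0,1],[0,0,0.38,0,0,0,1]]' 30
python3 -c "
from h import *
go((474,-174,235),-10.15)"
```

```text
time_s: 3.45
eef_pos: [474.8, -174.2, 237.4]
ee_rot: [-0.001, 0.767, 0.641, -0.001]
force: [-8.8, -0.2, 4.4]
grip_width: 0.104
grip_force: 29.6
t 3.45 pos [ 474.8 -174.2  237.4] F [-8.8 -0.2  4.4] w 0.104 gf 29.6 | shift [ 0.    -0.008  0.024] turn [-0.003  0.    -0.001]
```

```bash
python3 -m crank '[[0.003,0,0,0,0,0,1],[0.003,0.003,-0.098,0,0,0,1],[0.003,0.01,-0.197,0,0,0,1],[0.003,0.023,-0.294,0,0,0,1],[0.003,0.041,-0.391,0,0,0,1],[0.003,0.064,-0.487,0,0,0,1],[0.003,0.092,-0.581,0,0,0,1],[0.003,0.125,-0.674,0,0,0,1],[0.003,0.163,-0.765,0,0,0,1],[0.003,0.205,-0.854,0,0,0,1],[0.003,0.252,-0.94,0,0,0,1],[0.003,0.252,-0.94,0,0,0,1]]' 30
python3 -c "
from h import *
go((658.7,-206.7,425),-10.15)"
```

```text
time_s: 4.65
eef_pos: [498.9, -178.5, 332.3]
ee_rot: [-0.002, 0.767, 0.641, -0.003]
force: [-21.1, -0.7, 9.5]
grip_width: 0.105
grip_force: 29.8
t 4.65 pos [ 498.9 -178.5  332.3] F [-21.1  -0.7   9.5] w 0.105 gf 29.8 | shift [ 0.004  1.616 -0.938] turn [-0.009  0.002 -0.001]
```

```bash
python3 -m crank '[[0,-0.018,-0.01,0,0,0,1],[0,0.052,-0.122,0,0,0,1],[0,0.131,-0.229,0,0,0,1],[0,0.216,-0.331,0,0,0,1],[0,0.308,-0.426,0,0,0,1],[0,0.407,-0.515,0,0,0,1],[0,0.511,-0.597,0,0,0,1],[0,0.621,-0.671,0,0,0,1],[0,0.735,-0.738,0,0,0,1],[0,0.855,-0.795,0,0,0,1],[0,0.978,-0.846,0,0,0,1],[0,0.978,-0.846,0,0,0,1]]' 30
python3 -c "
from h import *
go((658.7,-206.7,425),-10.15)"
```

```text
time_s: 5.85
eef_pos: [596.9, -195.8, 417.6]
ee_rot: [0.001, 0.767, 0.641, 0.0]
force: [-4.3, -0.0, 8.0]
grip_width: 0.104
grip_force: 30.9
t 5.85 pos [ 596.9 -195.8  417.6] F [-4.3 -0.   8. ] w 0.104 gf 30.9 | shift [ 0.003  0.628 -0.073] turn [ 0.003  0.002 -0.002]
```

```bash
python3 -m crank '[[0,0.05,-0.027,0,0,0,1],[0,0.15,-0.057,0,0,0,1],[0,0.23,-0.077,0,0,0,1],[0,0.31,-0.094,0,0,0,1],[0,0.39,-0.106,0,0,0,1],[0,0.47,-0.116,0,0,0,1],[0,0.55,-0.121,0,0,0,1],[0,0.63,-0.123,0,0,0,1],[0,0.63,-0.123,0,0,0,1],[0,0.63,-0.123,0,0,0,1],[0,0.63,-0.123,0,0,0,1]]' 30
python3 -c "
from h import *
go((658.7,-206.7,425),-10.15)
im,d,P=cloud('top'); np.savez('t2.npz',im=im,P=P); im2,_,_=cloud('scene')
c=np.hstack([cv2.resize(im[60:200,340:480],(400,400)),cv2.resize(im2[100:300,220:420],(400,400))]);cv2.imwrite('pics/t2.png',c[...,::-1])"
```

```text
time_s: 6.95
eef_pos: [658.3, -206.7, 427.9]
ee_rot: [0.0, 0.767, 0.641, 0.0]
force: [-1.2, 0.4, 0.8]
grip_width: 0.104
grip_force: 30.2
t 6.95 pos [ 658.3 -206.7  427.9] F [-1.2  0.4  0.8] w 0.104 gf 30.2 | shift [0.001 0.004 0.029] turn [ 0.    -0.    -0.001]
```

View pics/t2.png

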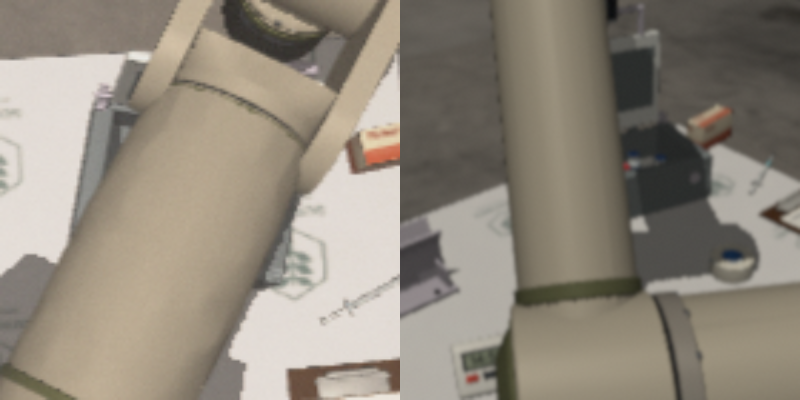

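The lid stands upright (right panel, around (635,90)), the pins are seated and the forces are near zero. Now I lift it straight up.

```bash
python3 -m crank '[[0,0,-0.05,0,0,0,1],[0,0,-0.1,0,0,0,1],[0,0,-0.17,0,0,0,1],[0,0,-0.24,0,0,0,1],[0,0,-0.31,0,0,0,1],[0,0,-0.38,0,0,0,1],[0,0,-0.45,0,0,0,1],[0,0,-0.52,0,0,0,1],[0,0,-0.6,0,0,0,1],[0,0,-0.66,0,0,0,1],[0,0,-0.66,0,0,0,1],[0,0,-0.66,0,0,0,1]]' 40
python3 -c "
from h import *
go((568,208.9,494),3.7)"
```

```text
time_s: 8.25
eef_pos: [658.6, -206.8, 493.4]
ee_rot: [-0.0, 0.767, 0.641, -0.0]
force: [0.4, 0.5, -2.4]
grip_width: 0.095
grip_force: 40.1
t 8.25 pos [ 658.6 -206.8  493.4] F [ 0.4  0.5 -2.4] w 0.095 gf 40.1 | shift [ 3.931 -1.628 -0.005] turn [-0.    -0.    -0.309]
```

```bash
python3 -m crank '[[0.04,-0.01,0,0,0,0,1],[0.1,-0.03,0,0,0,0,1],[0.2,-0.07,0,0,0,0,1],[0.3,-0.11,0,0,0,0,1],[0.4,-0.15,0,0,0,0,1],[0.5,-0.19,0,0,0,0,1],[0.6,-0.23,0,0,0,0,1],[0.7,-0.28,0,0,0,0,1],[0.8,-0.32,0,0,0,0,1],[0.9,-0.36,0,0,0,0,1],[1,-0.4,0,0,0,0,1]]' >/dev/null
python3 -m crank '[[0.1,-0.04,0,0,0,0,1],[0.2,-0.08,0,0,0,0,1],[0.3,-0.12,0,0,0,0,1],[0.4,-0.16,0,0,0,0,1],[0.5,-0.2,0,0,0,0,1],[0.6,-0.25,0,0,0,0,1],[0.7,-0.29,0,0,0,0,1],[0.8,-0.33,0,0,0,0,1],[0.9,-0.37,0,0,0,0,1],[1,-0.41,0,0,0,0,1]]' >/dev/null
python3 -m crank '[[0.1,-0.04,0,0,0,0,1],[0.2,-0.08,0,0,0,0,1],[0.3,-0.12,0,0,0,0,1],[0.4,-0.16,0,0,0,0,1],[0.5,-0.2,0,0,0,0,1],[0.6,-0.25,0,0,0,0,1],[0.7,-0.29,0,0,0,0,1],[0.8,-0.33,0,0,0,0,1],[0.9,-0.37,0,0,0,0,1],[1,-0.41,0,0,0,0,1]]' >/dev/null
python3 -m crank '[[0.1,-0.04,0,0,0,-0.03,1],[0.2,-0.08,0,0,0,-0.06,1],[0.3,-0.12,0,0,0,-0.1,1],[0.4,-0.16,0,0,0,-0.14,1],[0.5,-0.2,0,0,0,-0.18,1],[0.6,-0.25,0,0,0,-0.22,1],[0.7,-0.29,0,0,0,-0.25,1],[0.8,-0.33,0,0,0,-0.28,1],[0.88,-0.37,0,0,0,-0.31,1],[0.93,-0.4,0,0,0,-0.31,1],[0.93,-0.4,0,0,0,-0.31,1],[0.93,-0.4,0,0,0,-0.31,1]]'
python3 -c "
from h import *
go((568,208.9,494),3.7)
im,d,P=cloud('scene'); np.savez('s3.npz',im=im,P=P);im2,_,P2=cloud('top');im3,_,P3=cloud('wrist'); np.savez('x3.npz',P2=P2,P3=P3)
c=np.hstack([cv2.resize(im[100:300,100:300],(400,400)),cv2.resize(im2[70:210,190:330],(400,400))]);cv2.imwrite('pics/s3.png',c[...,::-1])"
```

```text
time_s: 12.55
eef_pos: [568.7, 208.6, 493.6]
ee_rot: [0.0, 0.684, 0.73, -0.0]
force: [0.3, -0.1, -2.3]
grip_width: 0.098
grip_force: 40.0
t 12.55 pos [568.7 208.6 493.6] F [ 0.3 -0.1 -2.3] w 0.098 gf 40.0 | shift [ 0.004 -0.007 -0.004] turn [0.    0.    0.001]
```

View pics/s3.png

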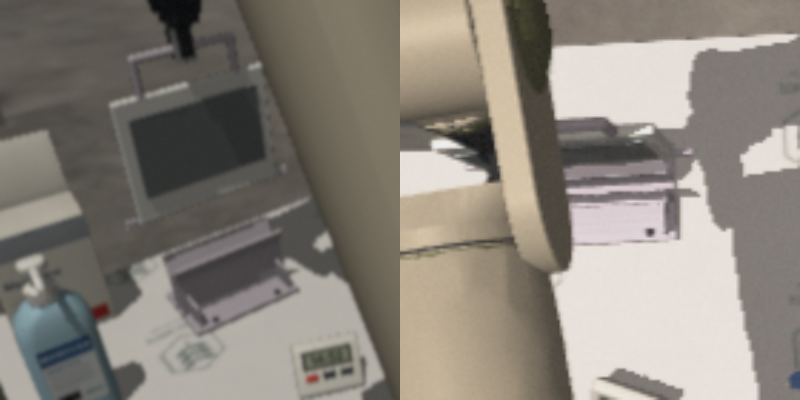

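The lid hangs over the steel stand, at (195,140) in the left panel. I measure its plane, tilt and lengthwise centre.

Run:
```python
from h import *
P=np.load("s3.npz")["P"]; a=np.radians(3.7); d=P[...,:2]-[568,208.9]; X=d@[np.cos(a),np.sin(a)]; Y=d@[-np.sin(a),np.cos(a)]; Z=P[...,2]
m=(abs(X)<60)&(abs(Y)<115)&(Z>125)&(Z<310); print(m.sum())
for z in range(135,310,20):
    k=m&(abs(Z-z)<10)
    if k.sum()>20: print(z,np.percentile(X[k],[5,50,95]).round(1),np.percentile(Y[k],[1,99]).round(1))
k=m&(abs(Y)>70)&(abs(Y)<85)
A=np.c_[Y[k],Z[k],np.ones(k.sum())]; print("rim fit X = a*Y+b*Z+c",np.linalg.lstsq(A,X[k],rcond=None)[0].round(3))
k=(abs(X)<30)&(abs(Y)<75)&(Z>60)&(Z<90); 
for s in(-1,1): kk=k&(X*s>0)&(Z>76); print("stand lips",s,kk.sum(),np.percentile(X[kk],[5,50,95]).round(1))
```

```text
4670
135 [3.4 5.8 8.9] [-102.1   99.2]
155 [1.6 4.  6.6] [-96.3  95.5]
175 [-1.9  1.   4.7] [-86.3  85.7]
195 [-3.5 -1.   2.9] [-86.6  85.1]
215 [-4.4 -2.1  1.6] [-86.6  85.1]
235 [-5.3 -3.1  0.5] [-86.8  85.5]
255 [-6.6 -3.9 -0.5] [-86.7  85.2]
275 [-6.4 -3.1 -0.6] [-86.9  85.2]
295 [-4.9 -2.2  2.1] [-84.9  85. ]
rim fit X = a*Y+b*Z+c [ 2.0000e-03 -4.8000e-02  1.0475e+01]
stand lips -1 128 [-25.2 -22.7 -20.2]
stand lips 1 160 [13.6 17.  20.3]
```

The lid hangs about 2.8° off vertical, so its bottom edge is roughly 9 mm to +x. Shifting −7 mm in x centres that edge in the slot.

```bash
python3 -m crank '[[0,-0.03,0.03,0,0,0,1],[0,-0.07,0.1,0,0,0,1],[0,-0.07,0.2,0,0,0,1],[0,-0.07,0.3,0,0,0,1],[0,-0.07,0.4,0,0,0,1],[0,-0.07,0.5,0,0,0,1],[0,-0.07,0.58,0,0,0,1],[0,-0.07,0.66,0,0,0,1],[0,-0.07,0.74,0,0,0,1],[0,-0.07,0.82,0,0,0,1],[0,-0.07,0.9,0,0,0,1],[0,-0.07,0.9,0,0,0,1]]'
python3 -c "
from h import *
go((568,208.9,358),3.7)"
```

```text
time_s: 13.9
eef_pos: [561.7, 208.2, 402.3]
ee_rot: [-0.001, 0.684, 0.73, -0.001]
force: [-0.6, -0.3, -2.0]
grip_width: 0.098
grip_force: 40.0
t 13.9 pos [561.7 208.2 402.3] F [-0.6 -0.3 -2. ] w 0.098 gf 40.0 | shift [0.003 0.065 0.443] turn [-0.003  0.     0.001]
```

```bash
python3 -m crank '[[0,0,0.07,0,0,0,1],[0,0,0.14,0,0,0,1],[0,0,0.21,0,0,0,1],[0,0,0.28,0,0,0,1],[0,0,0.34,0,0,0,1],[0,0,0.38,0,0,0,1],[0,0,0.4,0,0,0,1],[0,0,0.42,0,0,0,1],[0,0,0.42,0,0,0,1]]'
python3 -c "
from h import *
go((568,208.9,358),3.7)"
```

```text
time_s: 14.8
eef_pos: [561.7, 208.2, 361.6]
ee_rot: [0.0, 0.684, 0.73, 0.0]
force: [-0.4, 0.8, -2.4]
grip_width: 0.098
grip_force: 40.1
t 14.8 pos [561.7 208.2 361.6] F [-0.4  0.8 -2.4] w 0.098 gf 40.1 | shift [0.002 0.063 0.036] turn [ 0.    -0.     0.001]
```

Still carrying the full weight, so I creep down until contact.

```bash
python3 -m crank '[[0,0,0.01,0,0,0,1],[0,0,0.02,0,0,0,1],[0,0,0.03,0,0,0,1],[0,0,0.03,0,0,0,1]]' | grep -E 'pos|force'
python3 -m crank '[[0,0,0.01,0,0,0,1],[0,0,0.02,0,0,0,1],[0,0,0.02,0,0,0,1]]' | grep -E 'pos|force'
```

```text
eef_pos: [561.9, 208.3, 361.3]
force: [-1.3, -0.2, 11.8]
grip_force: 41.3
eef_pos: [562.1, 208.3, 361.2]
force: [-1.5, 0.0, 20.5]
grip_force: 42.3
```

Contact came where the earlier offset predicts (TCP z about 361). I relieve the push, open fully and withdraw upwards.

```bash
python3 -m crank '[[0,0,-0.02,0,0,0,1],[0,0,-0.03,0,0,0,1],[0,0,-0.03,0,0,0,0.8],[0,0,-0.03,0,0,0,0.6],[0,0,-0.03,0,0,0,0.4],[0,0,-0.03,0,0,0,0.2],[0,0,-0.03,0,0,0,0],[0,0,-0.03,0,0,0,0],[0,0,-0.03,0,0,0,0],[0,0,-0.03,0,0,0,0],[0,0,-0.03,0,0,0,0]]' 20
python3 -m crank '[[0,0,-0.1,0,0,0,0],[0,0,-0.2,0,0,0,0],[0,0,-0.35,0,0,0,0],[0,0,-0.5,0,0,0,0],[0,0,-0.7,0,0,0,0],[0,0,-0.9,0,0,0,0],[0,0,-1,0,0,0,0],[0,0,-1,0,0,0,0],[0,0,-1,0,0,0,0]]'
python3 - <<'E'
from h import *
im,d,P=cloud('scene'); cv2.imwrite('pics/s4.png',cv2.resize(im[120:320,80:300],(660,600))[...,::-1])
a=np.radians(3.7); d=P[...,:2]-[568,208.9]; X=d@[np.cos(a),np.sin(a)]; Y=d@[-np.sin(a),np.cos(a)]; Z=P[...,2]
m=(abs(X)<50)&(abs(Y)<115)&(Z>90)&(Z<230)
for z in range(95,225,10):
    k=m&(abs(Z-z)<5)
    if k.sum()>10: print(z,np.percentile(X[k],[5,50,95]).round(1),np.percentile(Y[k],[1,99]).round(1))
print("top z",np.nanpercentile(Z[m],99.5), "w",status.sense()["grip_width"])
E
```

```text
time_s: 16.6
eef_pos: [561.7, 208.2, 359.6]
ee_rot: [0.0, 0.684, 0.73, -0.0]
force: [-0.4, 0.2, -0.2]
grip_width: 1.001
grip_force: 0.0
time_s: 17.5
eef_pos: [561.7, 208.2, 459.0]
ee_rot: [-0.0, 0.684, 0.73, -0.0]
force: [-0.3, -0.0, -0.6]
grip_width: 1.0
grip_force: 0.0
95 [-17.3 -15.1 -11.4] [-86.5  85.4]
105 [-18.5 -16.  -12. ] [-87.4  85. ]
115 [-19.3 -17.3 -12.9] [-84.8  85.7]
125 [-20.7 -18.2 -14.6] [-86.6  85.9]
135 [-21.3 -19.  -15.2] [-85.4  85.3]
145 [-20.  -17.7 -15.2] [-87.1  85.6]
155 [-20.4 -17.9 -11.8] [-86.1  85. ]
165 [-20.2 -16.7 -12.5] [-71.9  83.5]
175 [-22.2 -19.7 -16.1] [-59.6  58.1]
185 [-23.4 -20.9 -17.8] [-60.6  57.5]
195 [-24.6 -22.5 -18.9] [-58.7  57.9]
205 [-24.5 -21.7 -17.5] [-57.4  57.3]
top z 204.62021168646436 w 1.003607284417815
```

View pics/s4.png

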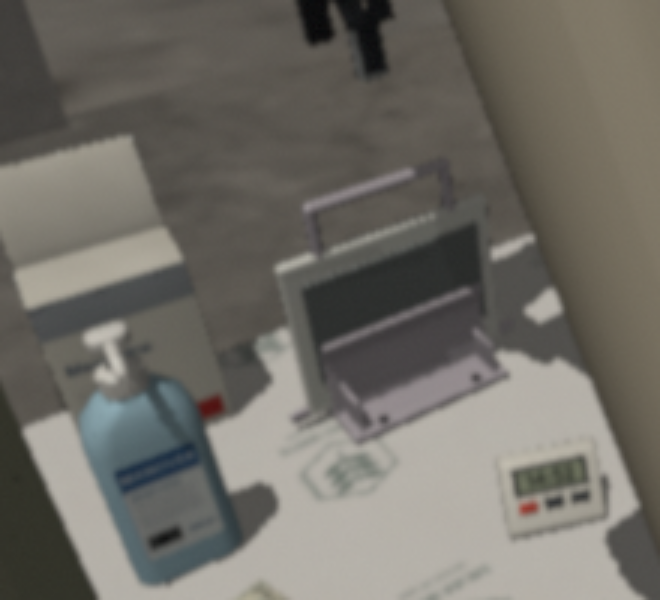

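The picture shows the lid standing in the steel slot with its handle up at about (375,190) and the gripper clear. The bar top is at 205 mm, which means it is seated; it leans about 6° and is centred lengthwise.

```bash
python3 -c "
from rig import ticket
print(ticket.finish_job())"
```

```text
the job is handed in; nothing more can be done
None
```

The lid was swung up, lifted off its hinge and set down in the steel stand's slot, fully home, leaning about 6° and let go; the job is handed in (arm time about 17.5 s), but no verdict came back.

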